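# Build a stepped torch stand from spacer rings

### The job

Make a stand for the pocket torch: of the five loose steel spacer rings, take the three that fit the holder tube snugly and drop them flat into it one after another, the one with the smallest hole at the bottom, then the middle one, and the one with the largest hole on top. Then stand the torch upright in the stepped hole, tail down as it stands now, so that it rests on the bottom ring. Leave the oversize ring, the undersize ring, the jar, the marker and the tweezers where they are.

Things in the scene. Friction and masses are not known exactly. Their poses are not given: they have to be found in the camera images.
- ring_narrow: plain steel spacer ring lying flat: outer diameter 50 mm, hole 14 mm, 14 mm high (smallest hole of the three 50 mm rings); goes to the bottom; origin at the centre of its underside, z up along the hole
- ring_medium: plain steel spacer ring lying flat: outer diameter 50 mm, hole 30 mm, 14 mm high; goes in the middle; origin at the centre of its underside, z up along the hole
- ring_wide: plain steel spacer ring lying flat: outer diameter 50 mm, hole 40 mm, 14 mm high (thin-walled); goes on top; origin at the centre of its underside, z up along the hole
- ring_oversize: plain steel spacer ring lying flat: outer diameter 66 mm, hole 30 mm, 14 mm high; too big for the tube, to be left alone; origin at the centre of its underside, z up along the hole
- ring_undersize: plain steel spacer ring lying flat: outer diameter 36 mm, hole 14 mm, 14 mm high; too small for the tube, to be left alone; origin at the centre of its underside, z up along the hole
- holder: fixed upright aluminium tube on a dark round flange (76 mm across, 6 mm thick). Bore 53 mm, outside 61 mm; solid floor 6 mm above the desk, rim 44 mm; the top 6 mm flares to 60 mm bore (68 mm outside). Three rings fill it to 48 mm. Fingers do not fit in beside a 50 mm ring: hold it by the upper half of its rim and release at the mouth. Origin on the desk at the flange centre; z up the bore
- torch: steel pocket torch standing upright on its tail: a plain cylinder 23 mm in diameter and 84 mm high. It passes the 30 and 40 mm holes but not the 14 mm one, so in the stand its tail is 20 mm above the desk. Origin at the centre of its underside, z up along it
- jar: flux jar with green lid, 41 mm in diameter, 29 mm high; bystander; origin at the centre of its underside
- marker: white marker pen with black cap lying on the desk, 130x11x12 mm; bystander; x along its length; origin under its middle
- tweezers: steel tweezers lying on the desk, 122x16x9 mm; bystander; x along their length; origin under their middle
There are look-alikes about, which are no part of the job. What is shaped like the ring_narrow but blue or orange is not meant.

How it is judged (in metres and radians):
At the end, for the whole second after the job is handed in: The 50 mm rings lie level in the holder, smallest hole at the bottom, largest on top (heights within 3 mm, centred within 5 mm, top one 6 mm), and the torch stands upright in them, its tail on the bottom ring (within 3 mm, centred within 9 mm, 0.12 rad); all released and at rest (horizontal distance between each of ring_narrow, ring_medium and holder below 0.005 m and z of ring_narrow in the frame of holder between 0.003 and 0.009 m and angle between each of ring_narrow, ring_medium, ring_wide, torch's own z axis and vertical below 0.12 rad and linear speed of each of ring_narrow, ring_medium, ring_wide, torch below 0.02 m/s and contact force between the fingers and ring_narrow below 0.1 N and z of ring_medium in the frame of holder between 0.017 and 0.023 m and contact force between the fingers and ring_medium below 0.1 N and horizontal distance between ring_wide and holder below 0.006 m and z of ring_wide in the frame of holder between 0.031 and 0.037 m and contact force between the fingers and ring_wide below 0.1 N and horizontal distance between torch and holder below 0.009 m and z of torch in the frame of holder between 0.017 and 0.023 m and contact force between the fingers and torch below 0.1 N); the robot touches nothing.
It fails at once if the oversize ring is moved more than 20 mm (distance of ring_oversize from where it was at the start of the episode above 0.02 m).
It fails at once if the undersize ring is moved more than 20 mm (distance of ring_undersize from where it was at the start of the episode above 0.02 m).
It fails at once if the jar is moved more than 20 mm (distance of jar from where it was at the start of the episode above 0.02 m).
It fails at once if the marker is moved more than 20 mm (distance of marker from where it was at the start of the episode above 0.02 m).
It fails at once if the tweezers is moved more than 20 mm (distance of tweezers from where it was at the start of the episode above 0.02 m).
It also fails if it takes over 96 s, if anything falls off the work surface, if the arm or the gripper's body presses on something with over 40 N, if the wrist force passes 120 N, or if a joint passes its speed limit or range.

### The arm

A 7-joint arm with a two-finger parallel gripper is mounted at the origin on a cart in front of the work surface, level with it; the furniture and walls round the work are solid. World frame = base frame: x ahead of the robot, y to its left, z up, the work surface at z = 0. Lengths are in mm, angles in rad, forces in N, time in s.
With the tool pointing down it reaches from about 400 to 850 mm from the base axis. Payload 6.9 kg.
Tool frame: the origin (TCP) lies at the very end of the fingers, on their centre line; the grasp point (between the pads) lies 19 mm behind it; z points along the fingers, y is the line along which they close (so a half turn about z gives the same grasp; the last joint's range is limited). The gripper opens to 85 mm and grips with 20 to 120 N. Pads are 22 mm wide; open, the fingers measure 114 mm over their backs; the gripper's body (76 mm by 85 mm) begins 54 mm behind the grasp point. The pads swing forward as they close: fully open they stand 13 mm farther back than shut.
Start: joints at [1.282, 0.507, -0.238, 1.5, 0.126, 1.149, -0.155], TCP at [240.36, -576.922, 231.275] pointing down, gripper open.
Joint ranges: [-3.08, 3.08], [-0.24, 2.05], [-1.43, 1.35], [0, 2.5], [-1.52, 4.66], [0.17, 1.96], [-2.89, 2.89]. Speed limits (rad/s): [2.39, 2.39, 3.14, 3.14, 3.14, 3.14, 3.14].

### API

Orientations are given as [roll, pitch, yaw] about the fixed x, y, z axes, in that order (R = Rz(yaw) Ry(pitch) Rx(roll)).
In Python, from workcell import env gives the robot as it stands.
- The arm moves only by the tool arm_command, never from a script. Its argument "targets" is a list of rows, each an object with "xyz": the shift along the tool's x, y, z in mm, a list of three; "dr": the turn, a rotation vector about the tool's x, y, z in degrees, a list of three; "grip": the opening, from 0 (shut) to 1 (fully open). In form: [{"xyz": [tx, ty, tz], "dr": [ax, ay, az], "grip": grip}, ...]. A call has 1 to 5 rows; each row shifts and turns the commanded pose from where the row before left it, along the tool's axes as they then stand; what a row does not reach is not made up. A row lasts 1/10 s, in which the tool goes at most 50 mm and 8.59 degrees, less where a joint would pass 70% of its speed; a pose out of reach is approached as far as the arm can. A call with a gripper value outside its range is refused whole. The fingers move at their own pace and stop on an object; the grip force is fixed at half the most. Time passes only in rows, so rows that do not move let the fingers close. It gives the time, the measured TCP pose, the force and the opening at its end, in the units of the state.
- env.get_obs(): the state, without advancing time (a new reading comes with each control period).
- env.camera(name): name is "side" or "top"; returns a dict with "image" (480x640x3 uint8, red, green, blue), "fx", "fy", "cx", "cy" (pixels), "distortion" ([k1, k2, p1, p2, k3] as OpenCV has them; the pictures are not rectified), "R" (3x3) and "t" (3): a world point X has camera coordinates R X + t. Camera axes: x right, y down, z forward; pixel columns grow to the right and rows downward; lengths in mm; the calibration is good to about 2 mm. A picture is of the moment at which its call begins. There is no depth.
- env.job_done(): hands the job in, once; it reports no verdict.
The state is a dict: "time_s": time; "joints": joint angles; "qd": joint speeds; "joint_torque": joint torques, N m; "tcp_pos": TCP position; "eef_rot": TCP orientation; "wrist_force": force on the tool from outside, world axes, zero at the start; "moment": the same for the moment, N m; "grip_width": finger opening in mm.
Only numpy, scipy, OpenCV 4.12 (cv2) and the standard library are available. Lean on these libraries where they do the work, as an engineer would, in place of code of your own. Each camera call takes 0.05 s, during which the arm holds its last target. There are 200 camera calls.

## Working session

There is one attempt and no reset: what is moved stays moved. The work goes in short steps, Python scripts to look and compute and a tool call to move; the robot and the scene stay as the last step left them, time stands still between calls to the robot, and variables do not carry over. Pictures are saved under pics/ and viewed, on a budget of 14 in all, crops included, one or two more only if the job needs it, and the job is handed in when it is done.

Besides the shell and the picture viewer there is one more tool, called after ">>>" in YAML: its name, and indented under it one key for each argument. arm_command: Moves the arm, as the interface text tells. Its arguments: {"type":"object","properties":{"targets":{"type":"array"}},"required":["targets"]}

```bash
mkdir -p pics; ls
python3 - <<'E'
from workcell import env
import cv2,numpy as np
print(env.get_obs())
for n in ("top","side"):
    c=env.camera(n); cv2.imwrite(f"pics/{n}0.png",c["image"][:,:,::-1])
    print({k:np.round(v,4).tolist() if k in("R","t","distortion") else v for k,v in c.items() if k!="image"})
E
```

```text
pics
{'time_s': 0.0, 'joints': array([ 1.28149335,  0.50834309, -0.23753024,  1.50111291,  0.12567964,
        1.14888861, -0.15483109]), 'qd': array([ 4.80736254e-04, -3.08010476e-04, -2.20650455e-04, -1.12949378e-03,
        1.07663082e-03,  1.11728089e-03,  4.50647547e-05]), 'joint_torque': array([ 1.09557302e-03, -6.20591569e+01, -2.18681775e+00, -2.49648303e+01,
        1.24738662e-02,  1.20264105e-02,  3.92442405e-05]), 'tcp_pos': array([ 240.14051197, -576.49388509,  230.43345901]), 'eef_rot': array([-3.13982758e+00,  8.44298745e-06,  3.94783333e-01]), 'wrist_force': array([-0.34935729, -0.68589542,  0.18587292]), 'moment': array([-0.00163372, -0.00239355,  0.02638181]), 'grip_width': 85.42730007621336}
{'fx': 534.3280117329991, 'fy': 534.3280117329991, 'cx': 325.8164068200682, 'cy': 235.77355322138985, 'distortion': [-0.131, 0.0, 0.0, 0.0, 0.0], 'R': [[-0.0385, -0.9992, -0.0055], [-0.9704, 0.0387, -0.2383], [0.2383, -0.0039, -0.9712]], 't': [-298.6645, 557.8812, 957.677]}
{'fx': 610.7270787012174, 'fy': 610.7270787012174, 'cx': 325.22063410815394, 'cy': 236.95419230920413, 'distortion': [-0.0205, 0.0, 0.0, 0.0, 0.0], 'R': [[0.9341, -0.3569, -0.0086], [-0.241, -0.6125, -0.7529], [0.2634, 0.7053, -0.6581]], 't': [-598.8497, -18.2823, 1509.179]}
```

View pics/top0.png

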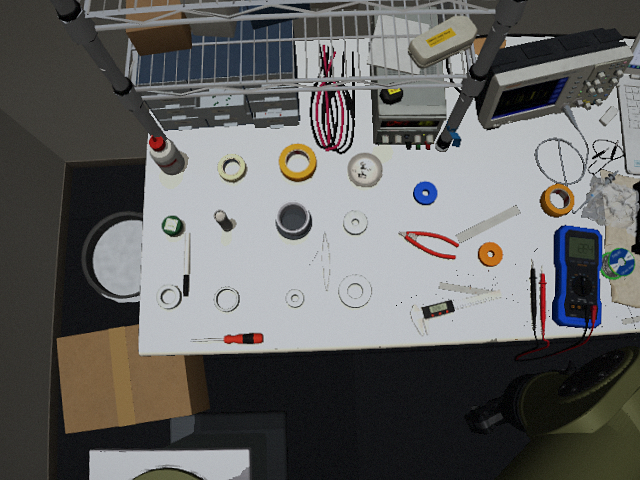

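View pics/side0.png

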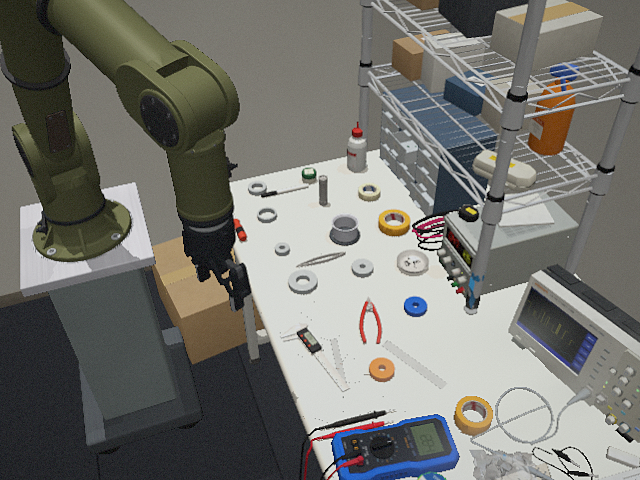

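The top view shows narrow at about (355,222), wide (227,299), medium (168,297), oversize (354,291), undersize (295,298), holder (293,220) and torch (222,220). The side view agrees. I'll enlarge both for measuring.

```bash
cat > h.py <<'E'
from workcell import env
import cv2,numpy as np
def ray(c,uv):
    K=np.array([[c["fx"],0,c["cx"]],[0,c["fy"],c["cy"]],[0,0,1]])
    p=cv2.undistortPoints(np.array([[uv]],float),K,np.array(c["distortion"]))[0,0]
    R=np.array(c["R"]);return -R.T@np.array(c["t"]), R.T@np.array([p[0],p[1],1])
def pt(c,uv,z):
    o,d=ray(c,uv);return (o+d*(z-o[2])/d[2]).round(1)
def proj(c,X):
    K=np.array([[c["fx"],0,c["cx"]],[0,c["fy"],c["cy"]],[0,0,1]])
    return cv2.projectPoints(np.array(X,float).reshape(-1,3),cv2.Rodrigues(np.array(c["R"]))[0],np.array(c["t"]),K,np.array(c["distortion"]))[0][:,0]
def circ(xy,z,r):
    a=np.linspace(0,2*np.pi,73);return np.c_[xy[0]+r*np.cos(a),xy[1]+r*np.sin(a),0*a+z]
def draw(c,im,s,off,C,col):   # C: list of (xy,z,r)
    for xy,z,r in C:
        p=(proj(c,circ(xy,z,r))-off+.5)*s-.5
        cv2.polylines(im,[np.round(p*8).astype(np.int32)],True,col,1,cv2.LINE_AA,3)
def crop(c,x,y,w,h,s):
    return cv2.resize(np.ascontiguousarray(c["image"][y:y+h,x:x+w,::-1]),None,fx=s,fy=s,interpolation=cv2.INTER_CUBIC)
E
python3 - <<'E'
from h import *
t=env.camera("top")
est={k:pt(t,uv,z)[:2] for k,uv,z in [("narrow",(355,222),14),("medium",(168.5,296.5),14),("wide",(227,299),14),("holder",(293.5,217),44),("torch",(219.5,214),84),("over",(354.5,290.5),14),("under",(295,298),14)]}
print(est)
C=[(est["narrow"],14,25),(est["medium"],14,25),(est["wide"],14,25),(est["holder"],44,34),(est["torch"],84,11.5)]
s=env.camera("side")
im=crop(t,140,190,250,130,3.2);draw(t,im,3.2,(140,190),C,(0,0,255));cv2.imwrite("pics/t1.png",im)
im=crop(s,230,150,180,150,4);draw(s,im,4,(230,150),C,(0,0,255));cv2.imwrite("pics/s1.png",im)
E
```

```text
{'narrow': array([ 585.1, -380.9]), 'medium': array([446.6,  -2.4]), 'wide': array([ 437.9, -120.5]), 'holder': array([ 592.1, -257.9]), 'torch': array([ 592.5, -118.4]), 'over': array([ 445.4, -372.7]), 'under': array([ 435.1, -255.1])}
```

View pics/t1.png

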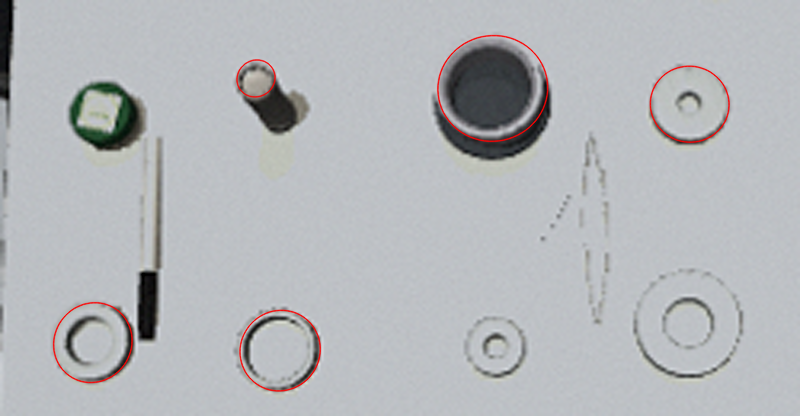

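View pics/s1.png

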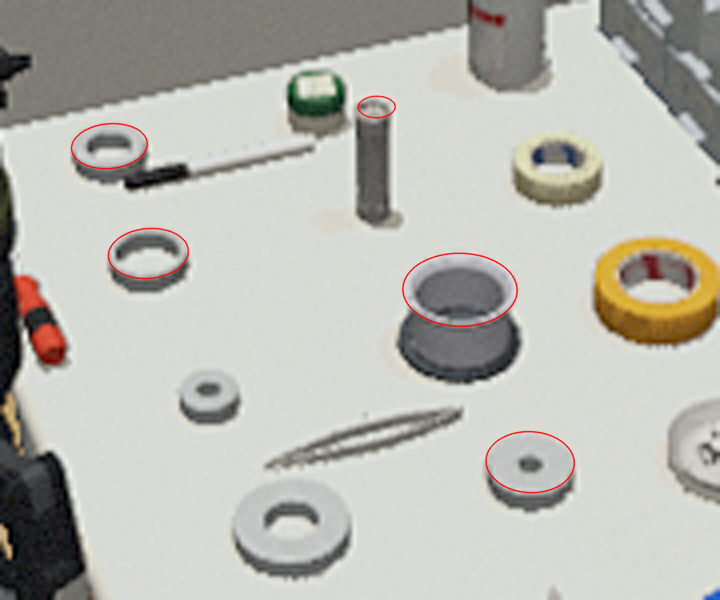

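Overlaid circles fit both views within about 1–2 mm. Targets are narrow (585,-381), medium (447,-2), wide (438,-120), holder (592,-258) and torch (592,-118). I'll turn to yaw 90° so the fingers close along world x, which keeps them clear of the marker.

>>> arm_command:
  targets:
    - {"xyz": [0,0,0],"dr": [0,0,-8.5],"grip": 1}
    - {"xyz": [0,0,0],"dr": [0,0,-8.5],"grip": 1}
    - {"xyz": [0,0,0],"dr": [0,0,-8.5],"grip": 1}
    - {"xyz": [0,0,0],"dr": [0,0,-8.5],"grip": 1}
    - {"xyz": [0,0,0],"dr": [0,0,-8.5],"grip": 1}

```text
time_s: 0.7
tcp_pos: [240.3, -576.8, 231.0]
eef_rot: [-3.141, -0.0, 1.143]
wrist_force: [0.5, -0.6, -0.6]
grip_width: 85.5
```

>>> arm_command:
  targets:
    - {"xyz": [0,0,0],"dr": [0,0,-8.2],"grip": 1}
    - {"xyz": [0,0,0],"dr": [0,0,-8.2],"grip": 1}
    - {"xyz": [0,0,0],"dr": [0,0,-8.2],"grip": 1}
    - {"xyz": [20,40,0],"dr": [0,0,0],"grip": 1}
    - {"xyz": [20,40,0],"dr": [0,0,0],"grip": 1}

```text
time_s: 1.2
tcp_pos: [319.5, -538.0, 230.8]
eef_rot: [-3.141, -0.0, 1.562]
wrist_force: [1.0, -0.0, 0.3]
grip_width: 85.5
```

>>> arm_command:
  targets:
    - {"xyz": [24,40,10],"dr": [0,0,0],"grip": 1}
    - {"xyz": [24,40,20],"dr": [0,0,0],"grip": 1}
    - {"xyz": [24,40,20],"dr": [0,0,0],"grip": 1}
    - {"xyz": [24,40,20],"dr": [0,0,0],"grip": 1}
    - {"xyz": [24,40,20],"dr": [0,0,0],"grip": 1}

```text
time_s: 1.7
tcp_pos: [520.0, -418.8, 141.5]
eef_rot: [-3.141, 0.0, 1.565]
wrist_force: [0.6, -0.2, -0.2]
grip_width: 85.2
```

>>> arm_command:
  targets:
    - {"xyz": [19,33,30],"dr": [0,0,0],"grip": 0.8}
    - {"xyz": [19,32,30],"dr": [0,0,0],"grip": 0.8}
    - {"xyz": [0,0,30],"dr": [0,0,0],"grip": 0.8}
    - {"xyz": [0,0,0],"dr": [0,0,0],"grip": 0.8}

```text
time_s: 2.1
tcp_pos: [582.1, -379.4, 47.5]
eef_rot: [-3.134, -0.004, 1.569]
wrist_force: [-1.1, -0.0, -0.2]
grip_width: 68.1
```

Run:
```python
from h import *
t=env.camera("top");s=env.camera("side")
o=env.get_obs();print(o["tcp_pos"],o["eef_rot"],o["grip_width"],o["joints"])
a=crop(t,300,170,110,110,3.6)
b=crop(s,300,190,110,110,3.6)
X=[o["tcp_pos"]]
for c,im,off in((t,a,(300,170)),(s,b,(300,190))):
    draw(c,im,3.6,off,[((585.1,-380.9),14,25)],(0,0,255))
    p=(proj(c,X)[0]-off+.5)*3.6; cv2.circle(im,tuple(int(v) for v in p),3,(0,255,0),1)
cv2.imwrite("pics/n1.png",np.hstack([a,b]))
```

```text
[ 583.04607111 -382.77567666   52.33641378] [-3.13984602e+00 -3.66592843e-05  1.56504102e+00] 68.39642009197156 [ 0.79456462  0.81035232 -0.46495192  1.48784118  0.41379968  0.9435861
  0.20313842]
```

View pics/n1.png

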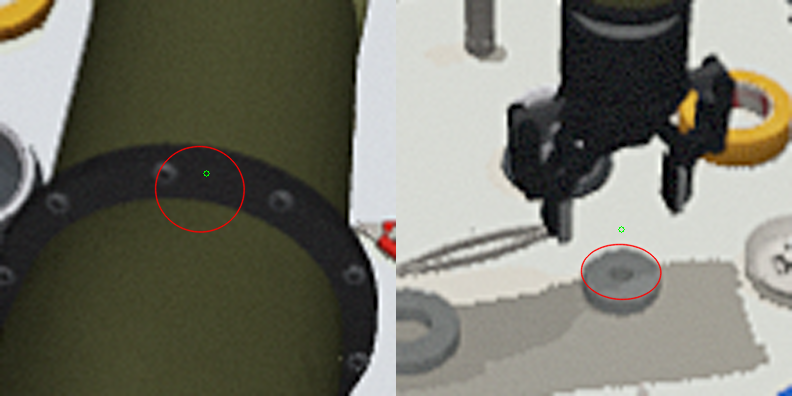

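The side crop shows the tips straddling the ring, at (563,240) and (680,210), with the TCP dot at (621,229). They are aligned. Going down to TCP z of about 5.

>>> arm_command:
  targets:
    - {"xyz": [0,0,16],"dr": [0,0,0],"grip": 0.8}
    - {"xyz": [0,0,16],"dr": [0,0,0],"grip": 0.8}
    - {"xyz": [0,0,14],"dr": [0,0,0],"grip": 0.8}
    - {"xyz": [0,0,0],"dr": [0,0,0],"grip": 0.8}
    - {"xyz": [0,0,0],"dr": [0,0,0],"grip": 0.8}

```text
time_s: 2.7
tcp_pos: [583.6, -382.0, 6.1]
eef_rot: [-3.141, -0.001, 1.566]
wrist_force: [-1.0, 0.1, 0.8]
grip_width: 68.3
```

>>> arm_command:
  targets:
    - {"xyz": [1,1.5,0],"dr": [0,0,0],"grip": 0.5}
    - {"xyz": [0,0,0],"dr": [0,0,0],"grip": 0.3}
    - {"xyz": [0,0,0],"dr": [0,0,0],"grip": 0.3}
    - {"xyz": [0,0,0],"dr": [0,0,0],"grip": 0.3}
    - {"xyz": [0,0,0],"dr": [0,0,0],"grip": 0.3}

```text
time_s: 3.2
tcp_pos: [586.3, -381.1, 8.2]
eef_rot: [3.14, 0.001, 1.566]
wrist_force: [-1.6, 1.8, 5.2]
grip_width: 45.8
```

Run:
```python
from h import *
s=env.camera("side")
o=env.get_obs();print(o["tcp_pos"],o["wrist_force"],o["grip_width"])
im=crop(s,320,215,80,80,7)
draw(s,im,7,(320,215),[((585.1,-380.9),14,25)],(0,0,255))
cv2.imwrite("pics/n2.png",im)
```

```text
[ 586.32450765 -381.11716729    8.22756366] [-1.37460497  0.7185263   5.29069787] 45.82182336291404
```

View pics/n2.png

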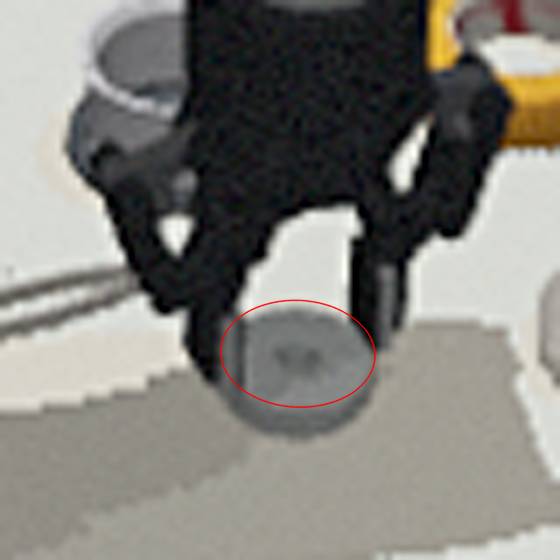

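>>> arm_command:
  targets:
    - {"xyz": [0,0,-5],"dr": [0,0,0],"grip": 0.3}
    - {"xyz": [0,0,-15],"dr": [0,0,0],"grip": 0.3}
    - {"xyz": [0,0,-25],"dr": [0,0,0],"grip": 0.3}
    - {"xyz": [0,0,-25],"dr": [0,0,0],"grip": 0.3}
    - {"xyz": [0,0,-10],"dr": [0,0,0],"grip": 0.3}

```text
time_s: 3.75
tcp_pos: [586.9, -381.5, 90.2]
eef_rot: [3.138, 0.002, 1.566]
wrist_force: [0.8, 0.0, -2.0]
grip_width: 45.8
```

Run:
```python
from h import *
s=env.camera("side")
o=env.get_obs();print(o["tcp_pos"],o["wrist_force"],o["grip_width"])
im=crop(s,310,160,100,130,5)
draw(s,im,5,(310,160),[((585.1,-380.9),14,25),(o["tcp_pos"][:2],o["tcp_pos"][2]+7,25)],(0,0,255))
cv2.imwrite("pics/n3.png",im)
```

```text
[ 587.13873467 -381.68774872   90.73928104] [-0.42452388 -0.04299843 -0.43900895] 45.64312340537356
```

View pics/n3.png

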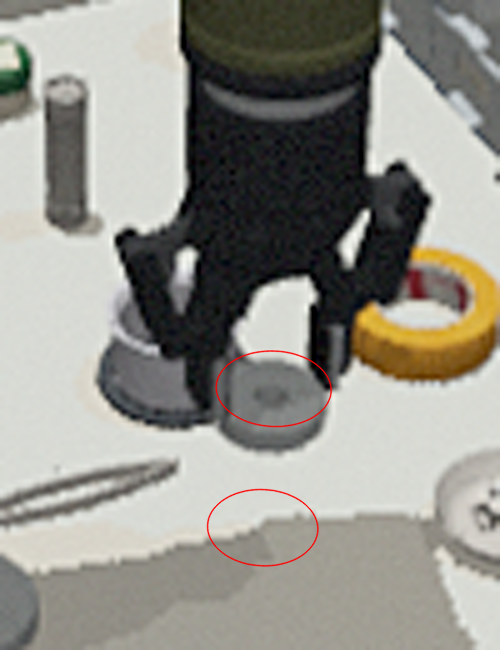

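The ring is held at the fingertips, level, with its top centre at (270,397). Carrying it to the holder.

>>> arm_command:
  targets:
    - {"xyz": [30,2,0],"dr": [0,0,0],"grip": 0.3}
    - {"xyz": [40,2,0],"dr": [0,0,0],"grip": 0.3}
    - {"xyz": [35,1,5],"dr": [0,0,0],"grip": 0.3}
    - {"xyz": [19,0,10],"dr": [0,0,0],"grip": 0.3}
    - {"xyz": [0,0,13],"dr": [0,0,0],"grip": 0.3}

```text
time_s: 4.3
tcp_pos: [591.8, -252.3, 58.5]
eef_rot: [3.141, -0.002, 1.572]
wrist_force: [0.5, 0.5, -1.5]
grip_width: 45.5
```

>>> arm_command:
  targets:
    - {"xyz": [0,0,0],"dr": [0,0,0],"grip": 0.3}
    - {"xyz": [0,0,0],"dr": [0,0,0],"grip": 0.3}

```text
time_s: 4.5
tcp_pos: [590.4, -258.6, 57.8]
eef_rot: [-3.14, 0.001, 1.564]
wrist_force: [-0.6, -0.5, -2.0]
grip_width: 45.9
```

Run:
```python
from h import *
s=env.camera("side")
o=env.get_obs();print(o["tcp_pos"],o["eef_rot"],o["wrist_force"],o["grip_width"])
im=crop(s,295,155,110,110,6);p=o["tcp_pos"]
draw(s,im,6,(295,155),[((592.1,-257.9),44,34),(p[:2],p[2]+5.8,25),(p[:2],p[2]-8.2,25)],(0,0,255))
cv2.imwrite("pics/n4.png",im)
```

```text
[ 590.72723736 -258.81502953   58.28431329] [-3.14113856e+00  7.04870091e-04  1.56377650e+00] [ 0.90719717 -0.01474777 -1.96517013] 45.8994225472911
```

View pics/n4.png

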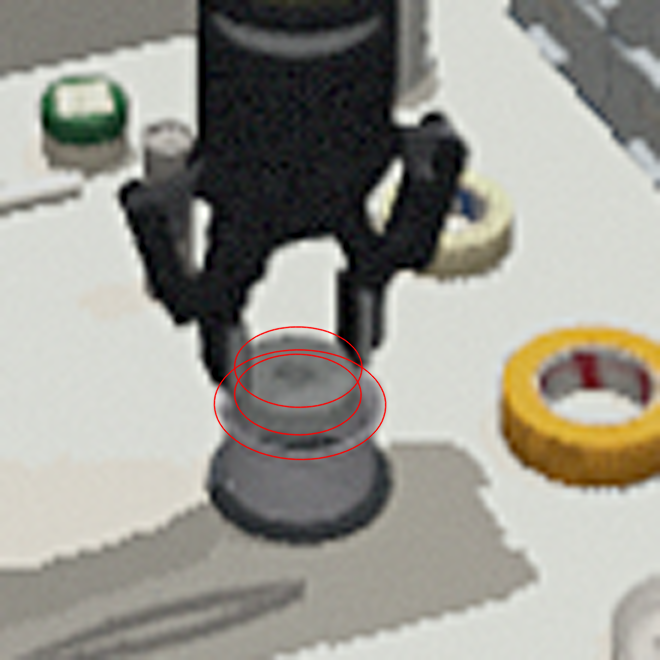

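The ring sits over the mouth with its sides at x 233–360, and the rim spans 215–385. It is centred within about 1 mm. Lowering into the flare.

>>> arm_command:
  targets:
    - {"xyz": [0.5,1.5,4],"dr": [0,0,0],"grip": 0.3}
    - {"xyz": [0,0,3],"dr": [0,0,0],"grip": 0.3}
    - {"xyz": [0,0,3],"dr": [0,0,0],"grip": 0.3}
    - {"xyz": [0,0,0],"dr": [0,0,0],"grip": 0.3}

```text
time_s: 4.95
tcp_pos: [592.8, -256.7, 48.3]
eef_rot: [3.141, -0.0, 1.566]
wrist_force: [1.2, -0.2, -1.1]
grip_width: 45.7
```

>>> arm_command:
  targets:
    - {"xyz": [0,0,2],"dr": [0,0,0],"grip": 0.3}
    - {"xyz": [0,0,0],"dr": [0,0,0],"grip": 0.3}

```text
time_s: 5.15
tcp_pos: [592.9, -256.4, 46.5]
eef_rot: [3.141, -0.0, 1.566]
wrist_force: [0.6, 0.8, -0.9]
grip_width: 45.7
```

>>> arm_command:
  targets:
    - {"xyz": [-1,-0.5,0],"dr": [0,0,0],"grip": 0.3}
    - {"xyz": [0,0,0],"dr": [0,0,0],"grip": 0.75}
    - {"xyz": [0,0,0],"dr": [0,0,0],"grip": 0.75}
    - {"xyz": [0,0,0],"dr": [0,0,0],"grip": 0.75}
    - {"xyz": [0,0,0],"dr": [0,0,0],"grip": 0.75}

```text
time_s: 5.65
tcp_pos: [591.8, -257.8, 46.5]
eef_rot: [-3.141, 0.0, 1.566]
wrist_force: [0.0, -0.5, 0.3]
grip_width: 63.8
```

>>> arm_command:
  targets:
    - {"xyz": [0,0,-30],"dr": [0,0,0],"grip": 0.8}
    - {"xyz": [0,0,-40],"dr": [0,0,0],"grip": 0.8}
    - {"xyz": [40,-30,-10],"dr": [0,0,0],"grip": 0.8}
    - {"xyz": [40,-40,0],"dr": [0,0,0],"grip": 0.8}
    - {"xyz": [40,-40,0],"dr": [0,0,0],"grip": 0.8}

```text
time_s: 6.15
tcp_pos: [491.5, -146.0, 126.8]
eef_rot: [3.14, 0.0, 1.566]
wrist_force: [-0.6, 0.1, 0.2]
grip_width: 68.4
```

Run:
```python
from h import *
t=env.camera("top");s=env.camera("side")
o=env.get_obs();print(o["tcp_pos"],o["grip_width"])
a=crop(s,310,190,70,70,5.6);b=crop(t,258,184,70,70,5.6)
draw(s,a,5.6,(310,190),[((592.1,-257.9),20,25),((592.1,-257.9),20,7)],(0,0,255))
draw(t,b,5.6,(258,184),[((592.1,-257.9),20,25),((592.1,-257.9),20,7)],(0,0,255))
cv2.imwrite("pics/n5.png",np.hstack([a,b]))
```

```text
[ 486.24030991 -142.14451739  126.16113901] 68.26405674277471
```

View pics/n5.png

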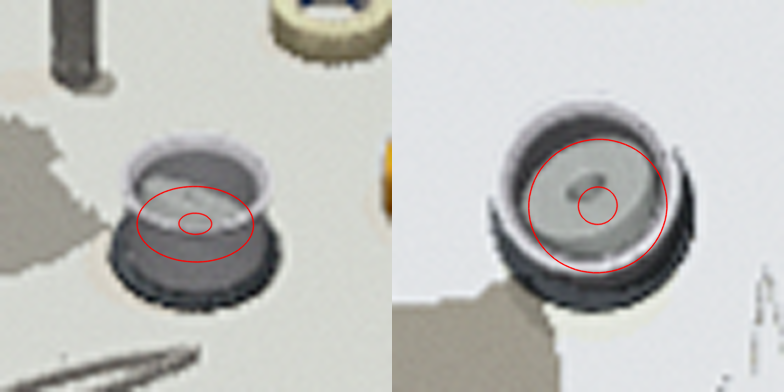

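The narrow ring lies tilted in the tube, with its side wall showing at lower right in the top crop (620,240), so the -x,-y side is high. I'll press that side down with closed fingertips.

>>> arm_command:
  targets:
    - {"xyz": [-40,34,0],"dr": [0,0,0],"grip": 0}
    - {"xyz": [-40,35,0],"dr": [0,0,0],"grip": 0}
    - {"xyz": [-39,35,20],"dr": [0,0,0],"grip": 0}
    - {"xyz": [0,0,30],"dr": [0,0,0],"grip": 0}
    - {"xyz": [0,0,0],"dr": [0,0,0],"grip": 0}

```text
time_s: 6.75
tcp_pos: [586.0, -258.7, 74.3]
eef_rot: [-3.135, -0.002, 1.564]
wrist_force: [-0.7, 1.0, -0.3]
grip_width: 0.2
```

>>> arm_command:
  targets:
    - {"xyz": [0,0,0],"dr": [0,0,0],"grip": 0}
    - {"xyz": [0,0,0],"dr": [0,0,0],"grip": 0}

```text
time_s: 6.95
tcp_pos: [588.9, -257.2, 80.1]
eef_rot: [3.14, 0.0, 1.567]
wrist_force: [-0.6, -0.6, -0.1]
grip_width: -0.1
```

>>> arm_command:
  targets:
    - {"xyz": [-5,0,15],"dr": [0,0,0],"grip": 0}
    - {"xyz": [0,0,15],"dr": [0,0,0],"grip": 0}
    - {"xyz": [0,0,8],"dr": [0,0,0],"grip": 0}
    - {"xyz": [0,0,4],"dr": [0,0,0],"grip": 0}
    - {"xyz": [0,0,0],"dr": [0,0,0],"grip": 0}

```text
time_s: 7.45
tcp_pos: [587.9, -262.7, 35.5]
eef_rot: [-3.14, -0.001, 1.566]
wrist_force: [0.4, 0.1, 0.4]
grip_width: 0.1
```

>>> arm_command:
  targets:
    - {"xyz": [0,0,3],"dr": [0,0,0],"grip": 0}
    - {"xyz": [0,0,3],"dr": [0,0,0],"grip": 0}
    - {"xyz": [0,0,0],"dr": [0,0,0],"grip": 0}

```text
time_s: 7.75
tcp_pos: [588.3, -263.1, 30.3]
eef_rot: [-3.141, -0.0, 1.566]
wrist_force: [-0.8, -0.3, -0.3]
grip_width: 0.0
```

>>> arm_command:
  targets:
    - {"xyz": [0,0,2.5],"dr": [0,0,0],"grip": 0}
    - {"xyz": [0,0,2.5],"dr": [0,0,0],"grip": 0}
    - {"xyz": [0,0,0],"dr": [0,0,0],"grip": 0}

```text
time_s: 8.05
tcp_pos: [588.2, -263.0, 25.1]
eef_rot: [-3.141, -0.0, 1.566]
wrist_force: [-0.3, -0.0, 1.2]
grip_width: 0.4
```

>>> arm_command:
  targets:
    - {"xyz": [0,0,2],"dr": [0,0,0],"grip": 0}
    - {"xyz": [0,0,2],"dr": [0,0,0],"grip": 0}
    - {"xyz": [0,0,0],"dr": [0,0,0],"grip": 0}

```text
time_s: 8.35
tcp_pos: [588.2, -263.1, 21.1]
eef_rot: [-3.141, -0.0, 1.566]
wrist_force: [0.1, 0.1, 0.3]
grip_width: -0.1
```

>>> arm_command:
  targets:
    - {"xyz": [0,0,1.5],"dr": [0,0,0],"grip": 0}
    - {"xyz": [0,0,0],"dr": [0,0,0],"grip": 0}

```text
time_s: 8.55
tcp_pos: [588.6, -263.1, 20.2]
eef_rot: [3.141, 0.0, 1.566]
wrist_force: [-0.4, 0.0, 2.1]
grip_width: 0.3
```

>>> arm_command:
  targets:
    - {"xyz": [0,0,-20],"dr": [0,0,0],"grip": 0}
    - {"xyz": [0,0,-40],"dr": [0,0,0],"grip": 0.3}
    - {"xyz": [0,0,-40],"dr": [0,0,0],"grip": 0.8}
    - {"xyz": [45,-45,0],"dr": [0,0,0],"grip": 0.8}
    - {"xyz": [45,-45,0],"dr": [0,0,0],"grip": 0.8}

```text
time_s: 9.05
tcp_pos: [518.8, -192.0, 121.2]
eef_rot: [3.138, 0.001, 1.564]
wrist_force: [0.9, 0.6, -0.6]
grip_width: 57.8
```

```bash
cat > look.py <<'E'
from h import *
import sys
H=(592.1,-257.9)
n=sys.argv[1];C=[(H,float(a),float(b)) for a,b in (q.split(",") for q in sys.argv[2:])]
t=env.camera("top");s=env.camera("side")
o=env.get_obs();print(o["tcp_pos"],o["grip_width"])
a=crop(s,310,190,70,70,5.6);b=crop(t,258,184,70,70,5.6)
draw(s,a,5.6,(310,190),C,(0,0,255));draw(t,b,5.6,(258,184),C,(0,0,255))
cv2.imwrite(f"pics/{n}.png",np.hstack([a,b]))
E
python3 look.py n6 20,7
```

```text
[ 511.45695489 -186.4100701   119.46068731] 68.32675653680013
```

View pics/n6.png

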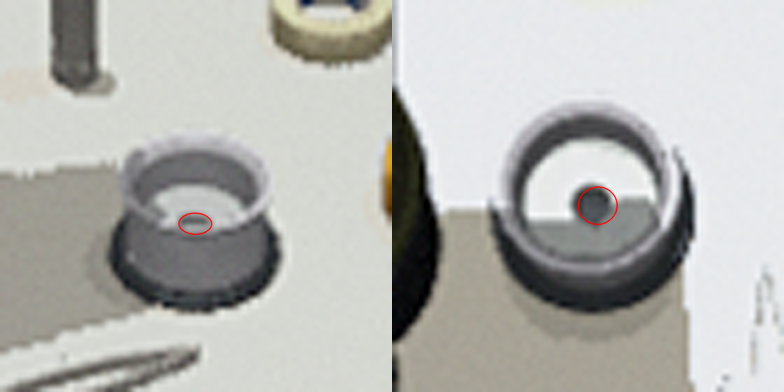

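The ring is now flat on the floor, with its hole at (594,204) against a predicted (597,205). Next the medium ring at (447,-2).

>>> arm_command:
  targets:
    - {"xyz": [45,-15,0],"dr": [0,0,0],"grip": 0.8}
    - {"xyz": [45,-15,10],"dr": [0,0,0],"grip": 0.8}
    - {"xyz": [45,-15,20],"dr": [0,0,0],"grip": 0.8}
    - {"xyz": [38,-12,25],"dr": [0,0,0],"grip": 0.8}
    - {"xyz": [10,-5,10],"dr": [0,0,0],"grip": 0.8}

```text
time_s: 9.65
tcp_pos: [455.6, -5.6, 54.5]
eef_rot: [-3.14, -0.002, 1.572]
wrist_force: [0.4, -0.4, 0.7]
grip_width: 68.6
```

>>> arm_command:
  targets:
    - {"xyz": [0,0,0],"dr": [0,0,0],"grip": 0.8}
    - {"xyz": [0,0,0],"dr": [0,0,0],"grip": 0.8}

```text
time_s: 9.85
tcp_pos: [458.0, -10.5, 55.8]
eef_rot: [3.141, 0.0, 1.566]
wrist_force: [0.6, -0.9, 0.5]
grip_width: 68.5
```

>>> arm_command:
  targets:
    - {"xyz": [8,-11,5],"dr": [0,0,0],"grip": 0.8}
    - {"xyz": [0,0,20],"dr": [0,0,0],"grip": 0.8}
    - {"xyz": [0,0,15],"dr": [0,0,0],"grip": 0.8}
    - {"xyz": [0,0,10],"dr": [0,0,0],"grip": 0.8}
    - {"xyz": [0,0,0],"dr": [0,0,0],"grip": 0.8}

```text
time_s: 10.35
tcp_pos: [446.6, -3.1, 5.0]
eef_rot: [-3.141, 0.0, 1.564]
wrist_force: [-0.8, -0.5, 0.6]
grip_width: 68.5
```

>>> arm_command:
  targets:
    - {"xyz": [0.5,0,-2],"dr": [0,0,0],"grip": 0.5}
    - {"xyz": [0,0,0],"dr": [0,0,0],"grip": 0.3}
    - {"xyz": [0,0,0],"dr": [0,0,0],"grip": 0.3}
    - {"xyz": [0,0,0],"dr": [0,0,0],"grip": 0.3}
    - {"xyz": [0,0,0],"dr": [0,0,0],"grip": 0.3}

```text
time_s: 10.85
tcp_pos: [447.1, -1.9, 9.1]
eef_rot: [3.139, 0.001, 1.566]
wrist_force: [-2.1, 0.6, 11.9]
grip_width: 45.8
```

>>> arm_command:
  targets:
    - {"xyz": [0,0,-5],"dr": [0,0,0],"grip": 0.3}
    - {"xyz": [0,0,-15],"dr": [0,0,0],"grip": 0.3}
    - {"xyz": [0,0,-30],"dr": [0,0,0],"grip": 0.3}
    - {"xyz": [0,0,-40],"dr": [0,0,0],"grip": 0.3}
    - {"xyz": [0,0,-20],"dr": [0,0,0],"grip": 0.3}

```text
time_s: 11.35
tcp_pos: [447.2, -1.2, 120.7]
eef_rot: [3.138, -0.0, 1.566]
wrist_force: [1.7, -0.2, -1.4]
grip_width: 45.1
```

>>> arm_command:
  targets:
    - {"xyz": [-40,23,0],"dr": [0,0,0],"grip": 0.3}
    - {"xyz": [-43,24,0],"dr": [0,0,0],"grip": 0.3}
    - {"xyz": [-43,24,0],"dr": [0,0,0],"grip": 0.3}
    - {"xyz": [-43,24,0],"dr": [0,0,0],"grip": 0.3}
    - {"xyz": [-43,24,0],"dr": [0,0,0],"grip": 0.3}

```text
time_s: 11.85
tcp_pos: [564.8, -216.2, 118.5]
eef_rot: [3.141, -0.0, 1.566]
wrist_force: [2.2, 0.5, -0.8]
grip_width: 45.1
```

>>> arm_command:
  targets:
    - {"xyz": [-40,23,0],"dr": [0,0,0],"grip": 0.3}
    - {"xyz": [0,0,25],"dr": [0,0,0],"grip": 0.3}
    - {"xyz": [0,0,25],"dr": [0,0,0],"grip": 0.3}
    - {"xyz": [0,0,10],"dr": [0,0,0],"grip": 0.3}
    - {"xyz": [0,0,0],"dr": [0,0,0],"grip": 0.3}

```text
time_s: 12.35
tcp_pos: [586.0, -253.8, 56.6]
eef_rot: [-3.139, -0.001, 1.566]
wrist_force: [0.3, 0.3, -1.1]
grip_width: 45.4
```

>>> arm_command:
  targets:
    - {"xyz": [-3.5,6.3,0],"dr": [0,0,0],"grip": 0.3}
    - {"xyz": [0,0,0],"dr": [0,0,0],"grip": 0.3}
    - {"xyz": [0,0,5],"dr": [0,0,0],"grip": 0.3}
    - {"xyz": [0,0,4],"dr": [0,0,0],"grip": 0.3}
    - {"xyz": [0,0,0],"dr": [0,0,0],"grip": 0.3}

```text
time_s: 12.85
tcp_pos: [592.9, -257.5, 48.0]
eef_rot: [-3.141, -0.0, 1.566]
wrist_force: [0.0, -0.1, -0.8]
grip_width: 45.4
```

>>> arm_command:
  targets:
    - {"xyz": [0,-0.5,2],"dr": [0,0,0],"grip": 0.3}
    - {"xyz": [0,0,0],"dr": [0,0,0],"grip": 0.3}
    - {"xyz": [0,0,0],"dr": [0,0,0],"grip": 0.75}
    - {"xyz": [0,0,0],"dr": [0,0,0],"grip": 0.75}
    - {"xyz": [0,0,0],"dr": [0,0,0],"grip": 0.75}

```text
time_s: 13.35
tcp_pos: [593.1, -257.7, 46.8]
eef_rot: [3.141, 0.0, 1.566]
wrist_force: [0.1, 0.1, -0.4]
grip_width: 63.9
```

>>> arm_command:
  targets:
    - {"xyz": [0,0,-30],"dr": [0,0,0],"grip": 0.8}
    - {"xyz": [0,0,-40],"dr": [0,0,0],"grip": 0.8}
    - {"xyz": [40,-40,0],"dr": [0,0,0],"grip": 0.8}
    - {"xyz": [45,-45,0],"dr": [0,0,0],"grip": 0.8}

```text
time_s: 13.75
tcp_pos: [523.4, -186.5, 117.8]
eef_rot: [3.138, 0.001, 1.564]
wrist_force: [0.5, 1.1, 0.2]
grip_width: 68.1
```

```bash
python3 look.py n7 34,15
```

```text
[ 516.12067199 -180.99480602  116.20352114] 68.39633236621397
```

View pics/n7.png

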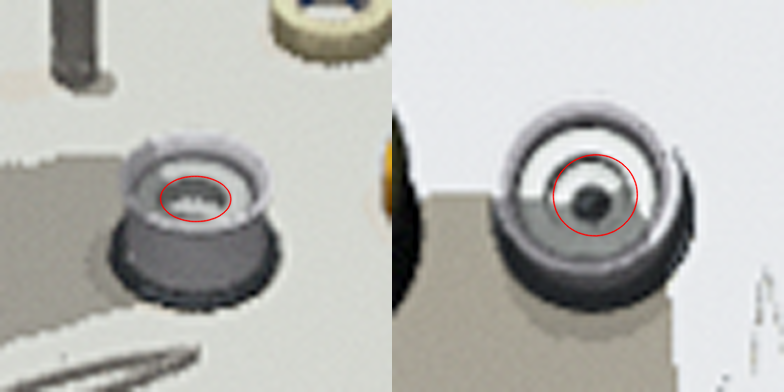

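The medium ring lies flat in the tube, hole centred at (590,197). Now the wide ring at (438,-120).

>>> arm_command:
  targets:
    - {"xyz": [20,-30,10],"dr": [0,0,0],"grip": 0.8}
    - {"xyz": [25,-30,20],"dr": [0,0,0],"grip": 0.8}
    - {"xyz": [10,-13,20],"dr": [0,0,0],"grip": 0.8}
    - {"xyz": [0,0,10],"dr": [0,0,0],"grip": 0.8}
    - {"xyz": [0,0,0],"dr": [0,0,0],"grip": 0.8}

```text
time_s: 14.35
tcp_pos: [450.2, -131.5, 55.9]
eef_rot: [-3.141, -0.0, 1.566]
wrist_force: [-0.3, 0.6, 0.6]
grip_width: 68.1
```

>>> arm_command:
  targets:
    - {"xyz": [0,0,0],"dr": [0,0,0],"grip": 0.8}

```text
time_s: 14.45
tcp_pos: [451.4, -132.0, 56.9]
eef_rot: [3.14, 0.0, 1.565]
wrist_force: [0.6, -0.2, -0.4]
grip_width: 68.0
```

>>> arm_command:
  targets:
    - {"xyz": [11.5,-13,5],"dr": [0,0,0],"grip": 0.8}
    - {"xyz": [0,0,20],"dr": [0,0,0],"grip": 0.8}
    - {"xyz": [0,0,15],"dr": [0,0,0],"grip": 0.8}
    - {"xyz": [0,0,9],"dr": [0,0,0],"grip": 0.8}
    - {"xyz": [0,0,0],"dr": [0,0,0],"grip": 0.8}

```text
time_s: 14.95
tcp_pos: [437.4, -120.1, 7.0]
eef_rot: [-3.141, -0.0, 1.565]
wrist_force: [-0.1, -0.5, 0.7]
grip_width: 68.4
```

>>> arm_command:
  targets:
    - {"xyz": [0,0,0],"dr": [0,0,0],"grip": 0.5}
    - {"xyz": [0,0,0],"dr": [0,0,0],"grip": 0.3}
    - {"xyz": [0,0,0],"dr": [0,0,0],"grip": 0.3}
    - {"xyz": [0,0,0],"dr": [0,0,0],"grip": 0.3}
    - {"xyz": [0,0,0],"dr": [0,0,0],"grip": 0.3}

```text
time_s: 15.45
tcp_pos: [437.7, -120.0, 9.0]
eef_rot: [3.139, 0.001, 1.566]
wrist_force: [-1.8, -0.3, 11.0]
grip_width: 45.6
```

>>> arm_command:
  targets:
    - {"xyz": [0,0,-5],"dr": [0,0,0],"grip": 0.3}
    - {"xyz": [0,0,-15],"dr": [0,0,0],"grip": 0.3}
    - {"xyz": [0,0,-30],"dr": [0,0,0],"grip": 0.3}
    - {"xyz": [0,0,-40],"dr": [0,0,0],"grip": 0.3}
    - {"xyz": [0,0,-10],"dr": [0,0,0],"grip": 0.3}

```text
time_s: 15.95
tcp_pos: [438.6, -119.9, 111.3]
eef_rot: [3.136, 0.001, 1.566]
wrist_force: [1.1, -0.0, -0.5]
grip_width: 45.2
```

>>> arm_command:
  targets:
    - {"xyz": [-35,35,0],"dr": [0,0,0],"grip": 0.3}
    - {"xyz": [-35,35,0],"dr": [0,0,0],"grip": 0.3}
    - {"xyz": [-35,35,0],"dr": [0,0,0],"grip": 0.3}
    - {"xyz": [-30,35,5],"dr": [0,0,0],"grip": 0.3}
    - {"xyz": [-2,14,15],"dr": [0,0,0],"grip": 0.3}

```text
time_s: 16.45
tcp_pos: [593.0, -263.7, 88.0]
eef_rot: [3.138, 0.004, 1.56]
wrist_force: [-1.2, 0.2, -0.9]
grip_width: 45.2
```

>>> arm_command:
  targets:
    - {"xyz": [0,0,20],"dr": [0,0,0],"grip": 0.3}
    - {"xyz": [0,0,10],"dr": [0,0,0],"grip": 0.3}
    - {"xyz": [0,0,0],"dr": [0,0,0],"grip": 0.3}

```text
time_s: 16.75
tcp_pos: [588.7, -257.1, 55.9]
eef_rot: [-3.138, -0.001, 1.566]
wrist_force: [-0.5, -0.5, -0.3]
grip_width: 45.4
```

>>> arm_command:
  targets:
    - {"xyz": [0,3.8,0],"dr": [0,0,0],"grip": 0.3}
    - {"xyz": [0,0,4],"dr": [0,0,0],"grip": 0.3}
    - {"xyz": [0,0,4],"dr": [0,0,0],"grip": 0.3}
    - {"xyz": [0,0,1.5],"dr": [0,0,0],"grip": 0.3}
    - {"xyz": [0,0,0],"dr": [0,0,0],"grip": 0.3}

```text
time_s: 17.25
tcp_pos: [593.8, -257.5, 47.9]
eef_rot: [-3.141, -0.0, 1.566]
wrist_force: [0.7, 0.7, 0.2]
grip_width: 44.9
```

>>> arm_command:
  targets:
    - {"xyz": [0.3,-1.3,1.5],"dr": [0,0,0],"grip": 0.3}
    - {"xyz": [0,0,0],"dr": [0,0,0],"grip": 0.3}
    - {"xyz": [0,0,0],"dr": [0,0,0],"grip": 0.75}
    - {"xyz": [0,0,0],"dr": [0,0,0],"grip": 0.75}
    - {"xyz": [0,0,0],"dr": [0,0,0],"grip": 0.75}

```text
time_s: 17.75
tcp_pos: [592.7, -257.2, 46.6]
eef_rot: [-3.142, -0.0, 1.566]
wrist_force: [-0.1, -1.0, 0.3]
grip_width: 64.2
```

>>> arm_command:
  targets:
    - {"xyz": [0,0,-30],"dr": [0,0,0],"grip": 0.8}
    - {"xyz": [0,0,-45],"dr": [0,0,0],"grip": 0.7}
    - {"xyz": [40,-35,-20],"dr": [0,0,0],"grip": 0.7}
    - {"xyz": [45,-40,-10],"dr": [0,0,0],"grip": 0.7}

```text
time_s: 18.15
tcp_pos: [530.6, -184.8, 149.3]
eef_rot: [3.137, 0.001, 1.564]
wrist_force: [0.2, 2.7, 0.1]
grip_width: 59.9
```

```bash
python3 look.py n8 48,20
```

```text
[ 525.62513981 -179.12677602  148.76103978] 59.77371042681776
```

View pics/n8.png

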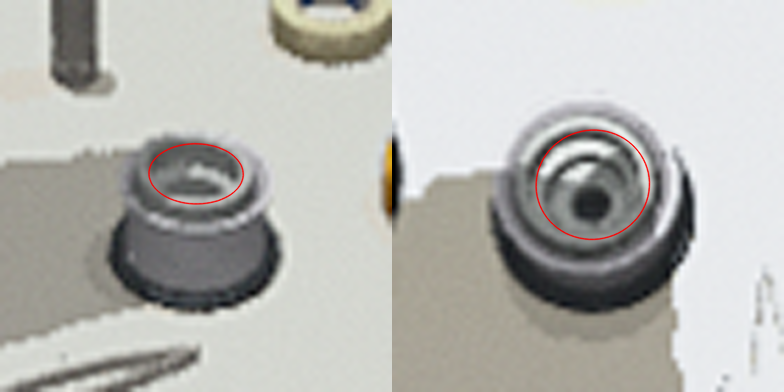

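The wide ring sits level at the mouth, and its hole matches the predicted 48 mm circle in both views. Now the torch at (592,-118).

>>> arm_command:
  targets:
    - {"xyz": [25,25,0],"dr": [0,0,0],"grip": 0.7}
    - {"xyz": [25,25,0],"dr": [0,0,0],"grip": 0.7}
    - {"xyz": [8,13,10],"dr": [0,0,0],"grip": 0.7}
    - {"xyz": [0,0,20],"dr": [0,0,0],"grip": 0.7}
    - {"xyz": [0,0,0],"dr": [0,0,0],"grip": 0.7}

```text
time_s: 18.75
tcp_pos: [591.1, -127.1, 114.4]
eef_rot: [-3.136, -0.001, 1.567]
wrist_force: [-0.9, 0.5, 0.2]
grip_width: 59.7
```

>>> arm_command:
  targets:
    - {"xyz": [0,0,0],"dr": [0,0,0],"grip": 0.7}

```text
time_s: 18.85
tcp_pos: [592.1, -127.8, 116.8]
eef_rot: [-3.14, 0.0, 1.565]
wrist_force: [0.3, -0.5, -0.2]
grip_width: 59.8
```

>>> arm_command:
  targets:
    - {"xyz": [9.4,0,0],"dr": [0,0,0],"grip": 0.7}
    - {"xyz": [0,0,15],"dr": [0,0,0],"grip": 0.7}
    - {"xyz": [0,0,25],"dr": [0,0,0],"grip": 0.7}
    - {"xyz": [0,0,25],"dr": [0,0,0],"grip": 0.7}
    - {"xyz": [0,0,10],"dr": [0,0,0],"grip": 0.7}

```text
time_s: 19.35
tcp_pos: [591.9, -117.5, 41.2]
eef_rot: [-3.14, -0.0, 1.566]
wrist_force: [-0.3, 0.3, -0.3]
grip_width: 59.7
```

>>> arm_command:
  targets:
    - {"xyz": [0,0,0],"dr": [0,0,0],"grip": 0.7}
    - {"xyz": [0,0,0],"dr": [0,0,0],"grip": 0.7}

```text
time_s: 19.55
tcp_pos: [593.5, -117.5, 43.4]
eef_rot: [3.14, 0.0, 1.566]
wrist_force: [-0.4, -0.2, -0.2]
grip_width: 59.7
```

>>> arm_command:
  targets:
    - {"xyz": [-0.5,-0.5,0],"dr": [0,0,0],"grip": 0.4}
    - {"xyz": [0,0,0],"dr": [0,0,0],"grip": 0.15}
    - {"xyz": [0,0,0],"dr": [0,0,0],"grip": 0.1}
    - {"xyz": [0,0,0],"dr": [0,0,0],"grip": 0.1}
    - {"xyz": [0,0,0],"dr": [0,0,0],"grip": 0.1}

```text
time_s: 20.05
tcp_pos: [592.8, -118.4, 43.3]
eef_rot: [3.14, 0.0, 1.566]
wrist_force: [-1.2, 0.0, 5.6]
grip_width: 22.0
```

>>> arm_command:
  targets:
    - {"xyz": [0,0,-5],"dr": [0,0,0],"grip": 0.1}
    - {"xyz": [0,0,-20],"dr": [0,0,0],"grip": 0.1}
    - {"xyz": [0,0,-30],"dr": [0,0,0],"grip": 0.1}
    - {"xyz": [0,0,-30],"dr": [0,0,0],"grip": 0.1}
    - {"xyz": [0,0,-5],"dr": [0,0,0],"grip": 0.1}

```text
time_s: 20.55
tcp_pos: [594.2, -118.0, 136.0]
eef_rot: [3.136, 0.001, 1.566]
wrist_force: [0.6, 1.0, -0.4]
grip_width: 22.0
```

>>> arm_command:
  targets:
    - {"xyz": [-30,0,0],"dr": [0,0,0],"grip": 0.1}
    - {"xyz": [-35,0,0],"dr": [0,0,0],"grip": 0.1}
    - {"xyz": [-35,0,0],"dr": [0,0,0],"grip": 0.1}
    - {"xyz": [-30,0,0],"dr": [0,0,0],"grip": 0.1}
    - {"xyz": [-10,0,0],"dr": [0,0,0],"grip": 0.1}

```text
time_s: 21.05
tcp_pos: [590.2, -263.0, 131.2]
eef_rot: [-3.14, 0.002, 1.561]
wrist_force: [0.7, -0.4, -2.0]
grip_width: 22.0
```

>>> arm_command:
  targets:
    - {"xyz": [0,0,0],"dr": [0,0,0],"grip": 0.1}
    - {"xyz": [0,0,0],"dr": [0,0,0],"grip": 0.1}

```text
time_s: 21.25
tcp_pos: [591.7, -256.4, 132.0]
eef_rot: [-3.141, -0.002, 1.567]
wrist_force: [0.4, 0.0, -0.9]
grip_width: 21.8
```

>>> arm_command:
  targets:
    - {"xyz": [0,0,20],"dr": [0,0,0],"grip": 0.1}
    - {"xyz": [0,0,10],"dr": [0,0,0],"grip": 0.1}
    - {"xyz": [0,0,0],"dr": [0,0,0],"grip": 0.1}
    - {"xyz": [0,0,0],"dr": [0,0,0],"grip": 0.1}

```text
time_s: 21.65
tcp_pos: [591.9, -257.1, 102.5]
eef_rot: [-3.141, -0.001, 1.567]
wrist_force: [0.2, -0.4, -1.0]
grip_width: 21.9
```

Run:
```python
from h import *
s=env.camera("side")
o=env.get_obs();p=o["tcp_pos"];print(p,o["eef_rot"],o["grip_width"])
im=crop(s,300,140,100,110,6);q=(591.6,-256.7)
draw(s,im,6,(300,140),[(q,48,20),(p[:2],p[2]-43,11.5),(q,44,34)],(0,0,255))
cv2.imwrite("pics/n9.png",im)
```

```text
[ 592.16498977 -257.48150276  102.89065485] [ 3.14095662e+00 -1.29394711e-04  1.56689678e+00] 21.66683541362086
```

View pics/n9.png

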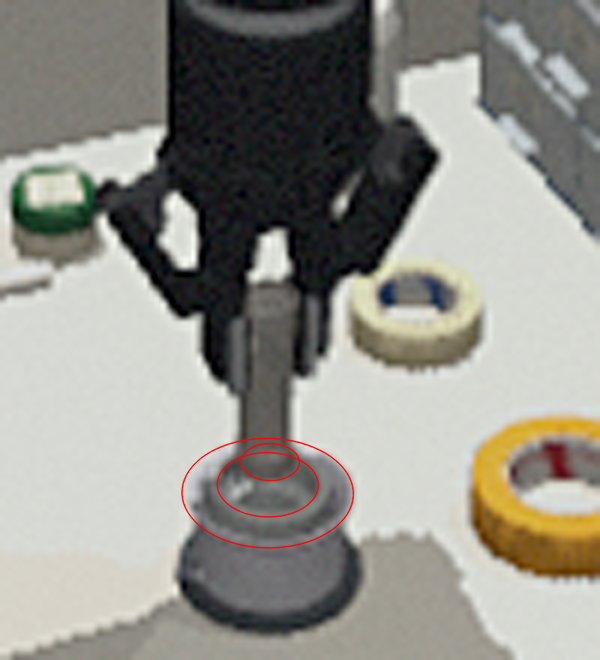

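The torch tail hangs over the hole at about (265,470), leaning roughly 0.04 rad, tail about 1.5 mm towards -x. I'll shift +1 mm and lower it.

>>> arm_command:
  targets:
    - {"xyz": [0.5,1,8],"dr": [0,0,0],"grip": 0.1}
    - {"xyz": [0,0,8],"dr": [0,0,0],"grip": 0.1}
    - {"xyz": [0,0,0],"dr": [0,0,0],"grip": 0.1}

```text
time_s: 22.0
tcp_pos: [591.8, -257.5, 84.9]
eef_rot: [-3.14, -0.001, 1.566]
wrist_force: [-0.8, -0.5, -1.2]
grip_width: 21.8
```

>>> arm_command:
  targets:
    - {"xyz": [0,0,5],"dr": [0,0,0],"grip": 0.1}
    - {"xyz": [0,0,5],"dr": [0,0,0],"grip": 0.1}
    - {"xyz": [0,0,0],"dr": [0,0,0],"grip": 0.1}

```text
time_s: 22.3
tcp_pos: [592.2, -257.7, 75.5]
eef_rot: [-3.14, -0.0, 1.566]
wrist_force: [0.1, -0.2, -0.5]
grip_width: 21.9
```

>>> arm_command:
  targets:
    - {"xyz": [0.5,0.5,3],"dr": [0,0,0],"grip": 0.1}
    - {"xyz": [0,0,3],"dr": [0,0,0],"grip": 0.1}
    - {"xyz": [0,0,0],"dr": [0,0,0],"grip": 0.1}

```text
time_s: 22.6
tcp_pos: [593.0, -257.1, 69.9]
eef_rot: [-3.141, -0.0, 1.566]
wrist_force: [0.7, 0.0, -0.4]
grip_width: 21.5
```

>>> arm_command:
  targets:
    - {"xyz": [0,0,2],"dr": [0,0,0],"grip": 0.1}
    - {"xyz": [0,0,2],"dr": [0,0,0],"grip": 0.1}
    - {"xyz": [0,0,0],"dr": [0,0,0],"grip": 0.1}

```text
time_s: 22.9
tcp_pos: [593.0, -257.2, 66.0]
eef_rot: [-3.141, -0.0, 1.566]
wrist_force: [0.3, -0.1, -1.3]
grip_width: 21.8
```

>>> arm_command:
  targets:
    - {"xyz": [0,0,1.5],"dr": [0,0,0],"grip": 0.1}
    - {"xyz": [0,0,0],"dr": [0,0,0],"grip": 0.1}

```text
time_s: 23.1
tcp_pos: [593.1, -257.2, 64.7]
eef_rot: [-3.141, -0.0, 1.566]
wrist_force: [-0.0, -0.0, -0.2]
grip_width: 22.1
```

>>> arm_command:
  targets:
    - {"xyz": [0,0,1],"dr": [0,0,0],"grip": 0.1}
    - {"xyz": [0,0,0],"dr": [0,0,0],"grip": 0.1}

```text
time_s: 23.3
tcp_pos: [593.1, -257.2, 63.7]
eef_rot: [-3.141, -0.0, 1.566]
wrist_force: [-0.5, 0.4, -1.1]
grip_width: 22.3
```

>>> arm_command:
  targets:
    - {"xyz": [0,0,1],"dr": [0,0,0],"grip": 0.1}
    - {"xyz": [0,0,0],"dr": [0,0,0],"grip": 0.1}

```text
time_s: 23.5
tcp_pos: [593.3, -257.2, 63.3]
eef_rot: [3.141, 0.0, 1.566]
wrist_force: [-1.2, 0.7, 3.6]
grip_width: 21.9
```

>>> arm_command:
  targets:
    - {"xyz": [0,0,0],"dr": [0,0,0],"grip": 0.35}
    - {"xyz": [0,0,0],"dr": [0,0,0],"grip": 0.7}
    - {"xyz": [0,0,0],"dr": [0,0,0],"grip": 0.8}
    - {"xyz": [0,0,0],"dr": [0,0,0],"grip": 0.8}
    - {"xyz": [0,0,0],"dr": [0,0,0],"grip": 0.8}

```text
time_s: 24.0
tcp_pos: [593.2, -257.2, 62.8]
eef_rot: [-3.142, -0.0, 1.566]
wrist_force: [-1.4, -0.0, 0.7]
grip_width: 68.5
```

>>> arm_command:
  targets:
    - {"xyz": [0,0,-15],"dr": [0,0,0],"grip": 0.8}
    - {"xyz": [0,0,-35],"dr": [0,0,0],"grip": 0.8}
    - {"xyz": [0,0,-40],"dr": [0,0,0],"grip": 0.8}
    - {"xyz": [40,-40,-10],"dr": [0,0,0],"grip": 0.8}
    - {"xyz": [45,-45,0],"dr": [0,0,0],"grip": 0.8}

```text
time_s: 24.5
tcp_pos: [524.7, -186.5, 164.5]
eef_rot: [3.136, 0.001, 1.564]
wrist_force: [0.8, 1.7, -0.5]
grip_width: 68.4
```

>>> arm_command:
  targets:
    - {"xyz": [20,-20,0],"dr": [0,0,0],"grip": 0.8}
    - {"xyz": [0,0,0],"dr": [0,0,0],"grip": 0.8}
    - {"xyz": [0,0,0],"dr": [0,0,0],"grip": 0.8}

```text
time_s: 24.8
tcp_pos: [504.0, -166.8, 162.9]
eef_rot: [3.14, 0.001, 1.567]
wrist_force: [1.9, 0.3, -1.5]
grip_width: 67.8
```

```bash
sed -i 's/310,190,70,70/310,170,70,70/;s/(310,190)/(310,170)/;s/258,184,70,70/258,170,70,70/;s/(258,184)/(258,170)/;s/(592.1,-257.9)/(591.6,-256.7)/' look.py; python3 look.py n10 104,11.5 48,20
```

```text
[ 504.46967165 -167.63169548  162.12834007] 68.43086088332932
```

View pics/n10.png

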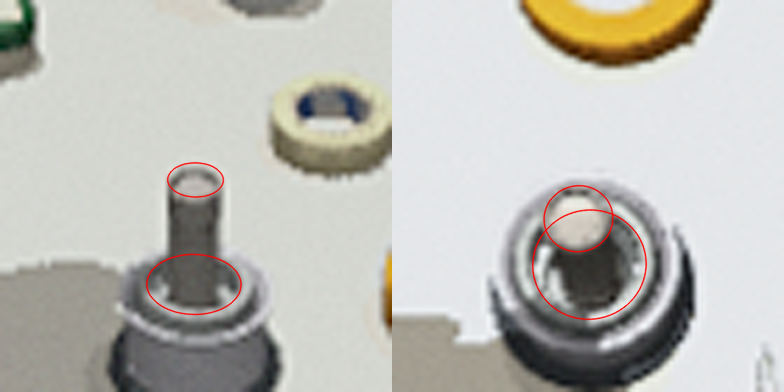

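The torch top sits at (194,181) in the side crop and (578,221) in the top crop, within 1 px of the 104 mm prediction. It stands upright, the wide ring is level and the gripper is clear. Handing in.

```bash
python3 -c "
from workcell import env
print(env.job_done())"
```

```text
the job is handed in; nothing more can be done
None
```

The stand is built and the job is handed in at about 25 s on the robot's clock. The narrow, medium and wide rings are in the tube in that order from the bottom, and the torch stands upright in them.

**Narrow ring:** it landed tilted after its drop. I pressed it level with closed fingertips, and the next picture showed it flat.

**Last camera check, before handing in:**
- The torch top matched the predicted 104 mm height within about 1 px in both views, so its tail rests on the bottom ring.
- The wide ring looked level and centred to about 1–2 mm, and the gripper was clear.

**Not checked:**
- The torch leaned about 0.04 rad in the grip; I didn't measure its tilt after release.
- I didn't measure the oversize and undersize rings, jar, marker and tweezers again at the end. No move was aimed at them, and no unexpected force showed.

I viewed 14 pictures, as budgeted.

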